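Shut up the candle table for the night

ROBOT

A 7-joint arm with a two-finger parallel gripper is mounted at the origin on a cart in front of the work surface, level with it; the furniture and walls round the work are solid. World frame = base frame: x ahead of the robot, y to its left, z up, the work surface at z = 0. Lengths are in m, angles in rad, forces in N, time in s.
With the tool pointing down it reaches from about 0.4 to 0.9 m from the base axis. Payload 5.6 kg.
Tool frame: the origin (TCP) lies midway between the tips of the shut fingers; the grasp point (between the pads) lies 19 mm behind it; z points along the fingers, y is the line along which they close (so a half turn about z gives the same grasp; the last joint's range is limited). The gripper opens to 92 mm and grips with 3 to 60 N. Pads are 20 mm wide; open, the fingers measure 128 mm over their backs; the gripper's body (75 mm by 189 mm) begins 69 mm behind the grasp point.
Start: joints at [1.068, 0.468, -0.012, 1.603, 0.006, 1.071, -0.056], TCP at [0.288, -0.583, 0.215] pointing down, gripper open.
Joint ranges: [-2.53, 2.53], [-0.31, 2.02], [-1.57, 1.55], [0.28, 2.44], [-1.29, 4.43], [0.15, 1.84], [-2.92, 2.92]. Speed limits (rad/s): [2.57, 2.57, 3.14, 3.14, 3.14, 3.14, 3.14].

INTERFACE

Orientations are given as a 3x3 rotation matrix whose columns are the frame's x, y, z axes.
In Python, from station import env, effector, solver, viewer, workorder, search_frame, tip_of gives the robot as it stands. Calls block until the motion is done:
- env.reach(position, orientation): joint-space move of the TCP to a pose.
- env.movel(position, frame=None, rate=0.15): straight line of the TCP; frame=None keeps the orientation; rate is the mean speed in m/s.
- env.goto_joints(angles): joint-space move.
- effector.release() and effector.grasp(squeeze=None): open the fingers fully, or close them until they stop; squeeze is the grip in N (None keeps the last).
- env.pause(seconds).
- solver.inverse_kinematics(position, orientation): joint angles nearest the present ones, or None.
- env.sense(): the state.
- viewer.read_camera(name): name is "side" or "top"; returns (picture, depth): 400x640x3 uint8, red, green, blue; 400x640 float32, m along the optical axis (not along the pixel's ray), 0 where there is no reading.
- viewer.camera_info(name): a dict with "intrinsics" (3x3 intrinsics, pixels), "eye" and "rotation" of the camera in the world. Camera axes: x right, y up, looking along -z (the intrinsics and any distortion apply to the point x, -y, -z); pixel columns grow to the right and rows downward; lengths in m; the calibration is good to about 2 mm. A picture is of the moment at which its call begins. camera_info takes no time and is no camera call.
A pose or a line that the arm cannot do raises env.PlanningError and nothing moves.
- workorder.finish_job(): hands the job in; it is judged then, once.
Trained networks look in the newest picture that a camera, given by its name, has taken for a name from the list of things; names that differ only in an ending like _2 or _b are one class to them, and where a whole thing is asked for, a point or a joint stands for the part that bears it (a point fixed in the world has none). Each returns a list of dicts, best first, with "score" (0 to 1); they miss things now and then, are a little off and sometimes report something else, mostly with a low value. They report only what shows in the picture. A call takes as long as a camera call. They do not tell look-alikes from the thing itself.
- search_frame(camera, name): "at" ([x, y, z] in m, in world coordinates, good to about 4 mm: the middle of the surface that is visible of it).
- tip_of(camera, name): "at" ([x, y, z] in m, in world coordinates, good to about 4 mm: a listed point, or the origin of a listed thing).
The state is a dict: "t": time; "joint_positions": joint angles; "joint_velocities": joint speeds; "tau": joint torques, N m; "ee_pos": TCP position; "tcp_rot": TCP orientation; "wrist_force": force on the tool from outside, world axes, zero at the start; "moment": the same for the moment, N m; "gripper_width": finger opening in m; "grasp_force": force on a finger pad.
Only numpy, scipy, OpenCV 4.12 (cv2) and the standard library are available. Lean on these libraries where they do the work, as an engineer would, in place of code of your own. Each camera call takes 0.05 s, during which the arm holds its last target. There are 200 camera calls.

TASK

It is closing time at the candle table: shut what was left open. Push the drawer of the wooden plinth gently home with the fingertips until its front is flush, without slamming it or upsetting the two candle jars that stand in it, and fold the lid of the brass-coloured wax tin over with a fingertip and press it fully closed, in whichever order suits you. Do it all by pushing only: pick nothing up, leave the tin where it stands without shoving it along the table, and do not disturb the loose jars and the card holder round about.

Things in the scene. Friction and masses are not known exactly. Their poses are not given: they have to be found in the camera images.
- wax_tin: Flat brass-coloured hinged tin of green wax melts, loose on the table to the right of the plinth or on the left beyond the open drawer, 61 mm along its x, 88 mm along its y, 22 mm tall when shut, about 0.2 kg with its wax. Origin: centre of its underside; z up; the hinge runs along y at its +x side, the lid's free edge comes down at its -x side (x = -31 mm). The walls are 18 mm high. Pushed hard or fast the light tin slides on the table.
- tin_hinge (a point): Middle of the tin's hinge line, 29 mm along +x from the tin's centre and 18 mm above the table. The axes are the tin's.
- lid_edge (a point): Middle of the free edge of the tin's lid, 60 mm from the hinge line; it moves with the lid. The lid is a plate 4 mm thick, 59 mm long from hinge to edge and 88 mm wide; this point lies at mid-thickness. Axes: those of the tin when the lid is shut, turning with the lid (x then points from the edge to the hinge, z out of the lid's outer face).
- wax_tin_lid (a joint): Opening of the tin's lid in rad: 0 shut, 1.57 standing upright above the hinge, 1.83 the stop, leaning outward over the +x side. The hinge is stiff and damped: the lid stays where it is left and does not fall shut, it has to be pushed all the way; turning it at about 0.4 rad/s takes about 0.8 N at 45 mm from the hinge.
- plinth_box: Walnut display plinth, a fixed box standing on the table, 295 mm along x, 296 mm along y, 195 mm tall, with a dark sign board standing upright on the rear part of its top, up to 0.53 m above the table (226 mm wide, square to the robot, its board some 60 mm behind the plinth's centre as the robot sees it). Origin: centre of its underside; z up; the drawer is in its -x face (137 mm from the origin) and slides out along -x.
- drawer_front (a point): Middle of the top edge of the drawer's outer front face, 181 mm above the table; it moves with the drawer. Axes are the plinth's: x points inward (the way to push), y along the front, z up. The flat front is 267 mm wide and reaches from 14 to 181 mm above the table; a brass knob 26 mm across stands out 21 mm in its middle, from 90 to 116 mm above the table.
- plinth_box_drawer (a joint): How far the drawer stands out, in m: 0 shut with its front flush with the plinth, 0.12 fully out. It takes about 2 N to slide, and stays where it is left.
- stock_left: Pale green lidded candle jar, 69 mm across, 82 mm tall, 0.3 kg, standing loose in the drawer just behind its front, in the left half as seen facing the drawer. Its foot is 25 mm above the table; the drawer's side walls reach 131 mm above the table. Origin: centre of its underside, z up.
- stock_right: Same kind of jar, standing loose in the other half of the drawer. Origin: centre of its underside, z up.
- display_jar: Pale green lidded candle jar, 69 mm across, 82 mm tall, standing loose on the table in front of the plinth's near corner. Not to be disturbed. Origin: centre of its underside, z up.
- tester: Open tester candle in a glass, 67 mm across, 74 mm tall, standing loose on the table at the left. Not to be disturbed. Origin: centre of its underside, z up.
- card_holder: Flat clear tray of scent cards with its lid shut, 65 x 92 x 19 mm, lying loose on the table, right of the plinth or in front of it on the left, wherever the tin is not (the two change places from one day to the next). Not to be disturbed. Origin: centre of its underside, z up.
Things that resemble listed ones, but are neither listed nor needed, are in the scene too. What is shaped like the stock_right but orange is not meant.

How it is judged:
By the outcome, as a careful person would: the job done as asked, in the order asked, and still so for the second after the job is handed in, with the robot touching nothing.
It also fails if it takes over 64 s, if anything falls off the work surface, if the arm or the gripper's body presses on something with over 40 N, if the wrist force passes 120 N, or if a joint passes its speed limit or range.

## Working session

There is one attempt and no reset: what is moved stays moved. The work goes in short steps, each a Python script; the robot and the scene stay as the last script left them, time stands still between calls to the robot, and variables do not carry over. Pictures are saved under pics/ and viewed, at most 10 in all, crops included, and the job is handed in when it is done.

```bash
ls; mkdir -p pics; python3 - <<'E'
from station import env, effector, solver, viewer, workorder, search_frame, tip_of
import cv2, numpy as np
for c in ("side","top"):
    p,d=viewer.read_camera(c); cv2.imwrite(f"pics/a_{c}.png",p[:,:,::-1]); np.save(f"d_{c}.npy",d)
    i=viewer.camera_info(c); print(c,np.round(i["eye"],3),np.round(i["rotation"],3).tolist(),np.round(i["intrinsics"],1).tolist(),[k for k in i])
    for n in ["wax_tin","tin_hinge","lid_edge","plinth_box","drawer_front","stock_left","stock_right","display_jar","tester","card_holder"]:
        print(c,n,[(np.round(r["at"],3).tolist(),round(r["score"],2)) for r in tip_of(c,n)[:4]])
print(env.sense()["t"])
E
```

```text
pics
side [0.04  1.114 1.067] [[-0.922, 0.236, -0.306], [-0.386, -0.574, 0.722], [-0.005, 0.784, 0.621]] [[497.9, 0.0, 326.9], [0.0, 497.9, 204.8], [0.0, 0.0, 1.0]] ['intrinsics', 'eye', 'rotation']
side wax_tin [([0.442, -0.261, 0.001], 0.57)]
side tin_hinge [([0.41, -0.271, 0.02], 0.73), ([0.441, -0.262, -0.001], 0.35)]
side lid_edge [([0.407, -0.269, 0.078], 0.63)]
side plinth_box [([0.685, -0.036, -0.002], 0.65)]
side drawer_front [([0.534, 0.133, 0.186], 0.72)]
side stock_left []
side stock_right [([0.37, 0.092, 0.005], 0.97), ([0.334, -0.175, 0.002], 0.89), ([0.366, 0.228, -0.002], 0.6)]
side display_jar [([0.385, -0.051, -0.004], 0.82), ([0.44, -0.261, 0.002], 0.64)]
side tester [([0.658, 0.444, 0.002], 0.62)]
side card_holder [([0.471, 0.407, -0.001], 0.97), ([0.537, 0.13, 0.184], 0.2)]
top [0.362 0.007 1.326] [[-0.008, 0.992, -0.127], [-1.0, -0.01, -0.012], [-0.013, 0.127, 0.992]] [[413.4, 0.0, 324.2], [0.0, 413.4, 196.5], [0.0, 0.0, 1.0]] ['intrinsics', 'eye', 'rotation']
top wax_tin [([0.442, -0.264, -0.001], 0.82)]
top tin_hinge [([0.408, -0.27, 0.023], 0.82)]
top lid_edge [([0.407, -0.271, 0.081], 0.6), ([0.624, 0.115, 0.026], 0.45)]
top plinth_box []
top drawer_front [([0.405, -0.269, 0.078], 0.74), ([0.534, 0.136, 0.183], 0.7)]
top stock_left [([0.627, 0.116, 0.024], 0.84), ([0.411, -0.274, 0.021], 0.53)]
top stock_right [([0.533, 0.029, 0.027], 0.86), ([0.365, 0.23, 0.001], 0.8), ([0.366, 0.099, 0.0], 0.78), ([0.329, -0.174, -0.002], 0.65)]
top display_jar [([0.385, -0.056, 0.002], 0.58)]
top tester [([0.662, 0.443, -0.001], 0.96)]
top card_holder [([0.471, 0.407, 0.0], 0.83)]
1.1
```

View pics/a_side.png

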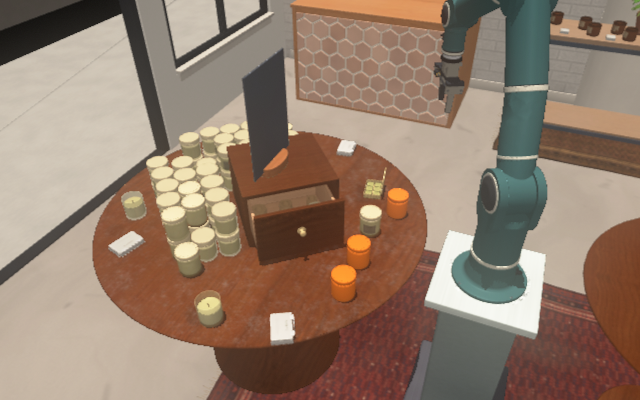

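View pics/a_top.png

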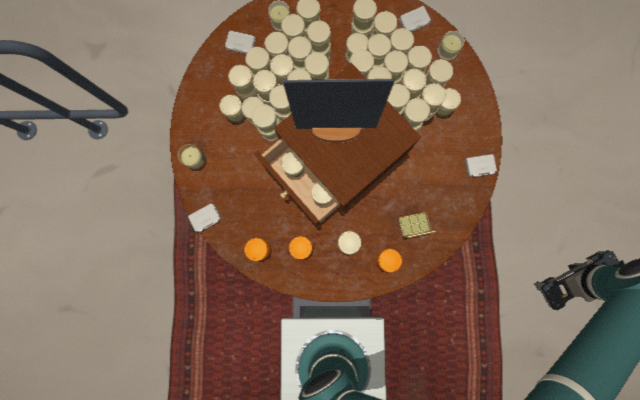

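Top view: the wax tin, with its yellow-green wax visible, is at (415,225), with its lid upright on the near side. The open drawer's front is around (295,190), its knob at (284,196), and the two stock jars at (291,163) and (321,194).

Possible mix-ups:
- **Jars:** orange ones at (257,249), (300,247) and (390,260), against the display jar at (349,242).
- **White trays:** (204,217), (481,165), (415,18) and (240,42). None of these is the brass tin.

I'll take the tin at (415,225), check it in a crop, and refine its geometry from the depth data.

```bash
cat > h.py <<'E'
import numpy as np, cv2
from station import env, effector, solver, viewer, workorder, search_frame, tip_of
def cloud(c):
    p,d=viewer.read_camera(c); i=viewer.camera_info(c); K=np.array(i["intrinsics"])
    v,u=np.mgrid[:400,:640]
    P=np.stack([(u-K[0,2])/K[0,0]*d,-(v-K[1,2])/K[1,1]*d,-d],-1)@np.array(i["rotation"]).T+np.array(i["eye"])
    P[d==0]=np.nan
    return p,P
def rot(push):  # tool down, tool x along push (horizontal)
    x=np.array([push[0],push[1],0.]);x/=np.linalg.norm(x);z=np.array([0,0,-1.]);return np.stack([x,np.cross(z,x),z],1)
E
python3 - <<'E'
from h import *
crops=[]
for c,(u,v) in (("top",(415,225)),("side",(375,188))):
    p,P=cloud(c)
    crops.append(cv2.resize(p[v-35:v+35,u-35:u+35,::-1],(400,400),interpolation=cv2.INTER_CUBIC))
    X=P.reshape(-1,3)
    m=(np.abs(X[:,0]-.43)<.06)&(np.abs(X[:,1]+.265)<.07)&(X[:,2]>.032)&(X[:,2]<.1)
    L=X[m]; print(c,"lid",len(L),L.mean(0).round(3),L.min(0).round(3),L.max(0).round(3))
    if len(L)>10:
        w,V=np.linalg.eigh(np.cov(L.T)); print(np.sqrt(w).round(4),V.round(3).tolist())
    m=(np.abs(X[:,0]-.44)<.06)&(np.abs(X[:,1]+.265)<.07)&(X[:,2]>.008)&(X[:,2]<.03)
    if m.sum()>10: print(" body",m.sum(),cv2.minAreaRect((X[m][:,:2]*1000).astype(np.float32)))
    m=(np.abs(X[:,2]-.195)<.006)&(X[:,0]>.45)&(X[:,0]<.95)&(np.abs(X[:,1])<.3)
    if m.sum()>10: print(" plinthtop",m.sum(),cv2.minAreaRect((X[m][:,:2]*1000).astype(np.float32)))
    m=(np.abs(X[:,2]-.178)<.008)&(X[:,0]>.4)&(X[:,0]<.68)&(X[:,1]<.26)&(X[:,1]>-.05)
    if m.sum()>10: print(" front top",m.sum(),cv2.minAreaRect((X[m][:,:2]*1000).astype(np.float32)))
cv2.imwrite("pics/crop1.png",np.hstack(crops))
for n in ("tin_hinge","lid_edge","wax_tin","drawer_front"):
    for c in ("top","side"):
        r=[q["at"] for q in tip_of(c,n)]
        print(n,c,np.round(r,4).tolist())
E
```

```text
top lid 52 [ 0.407 -0.265  0.07 ] [ 0.397 -0.31   0.039] [ 0.416 -0.227  0.083]
[0.0011 0.0122 0.0266] [[0.977, -0.095, 0.193], [0.203, 0.104, -0.974], [0.073, 0.99, 0.121]]
 body 341 ((442.3875427246094, -262.78564453125), (73.25978088378906, 91.5289535522461), 5.779527187347412)
 plinthtop 6407 ((689.9052734375, -46.11102294921875), (295.959716796875, 296.0720520019531), 40.87998580932617)
 front top 482 ((571.9712524414062, 78.80896759033203), (280.7633361816406, 129.51290893554688), 40.849266052246094)
side lid 38 [ 0.409 -0.256  0.066] [ 0.401 -0.316  0.032] [ 0.42  -0.22   0.084]
[0.0011 0.0152 0.031 ] [[0.982, -0.052, 0.182], [0.189, 0.202, -0.961], [0.013, 0.978, 0.208]]
 body 266 ((436.0951232910156, -263.5970764160156), (95.57218170166016, 102.93704986572266), 6.146361351013184)
 plinthtop 3588 ((693.0426635742188, -45.1591796875), (296.9490051269531, 305.1440124511719), 40.692317962646484)
 front top 614 ((563.622314453125, 94.87956237792969), (281.63018798828125, 103.54319763183594), 41.75775909423828)
tin_hinge top [[0.4084, -0.2721, 0.0194]]
tin_hinge side [[0.4092, -0.2713, 0.0164]]
lid_edge top [[0.4059, -0.2676, 0.0775]]
lid_edge side [[0.4081, -0.2693, 0.0803], [0.4111, -0.2736, 0.0182]]
wax_tin top [[0.4415, -0.2637, -0.0015]]
wax_tin side []
drawer_front top [[0.5336, 0.1321, 0.1809]]
drawer_front side [[0.5356, 0.1337, 0.1876]]
```

View pics/crop1.png

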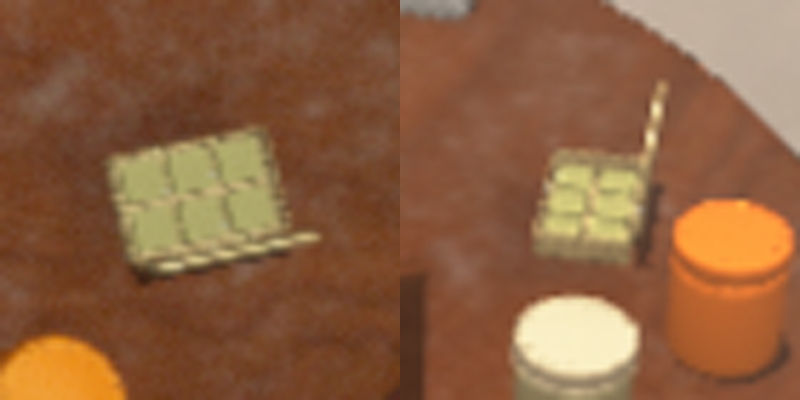

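The crops confirm the choice: an open tin of green wax with its lid upright on the near side. The hinge is towards the robot and the push direction is about (0.98, 0.2). I'll do the lid first, going slowly along an arc.

```bash
cat >> h.py <<'E'
p=np.array([.98,.2,0]);p/=np.linalg.norm(p);Z=np.array([0,0,1.]);hinge=np.array([.411,-.270,.018])
def tcp_at(th,r=.052):
    return hinge+r*(np.cos(th)*p+np.sin(th)*Z)+.004*(-np.sin(th)*p+np.cos(th)*Z)-.010*p
def st(tag=""):
    s=env.sense();print(tag,round(s["t"],2),np.round(s["ee_pos"],4),np.round(s["wrist_force"],2))
E
python3 - <<'E'
from h import *
R=rot(p)
effector.grasp(3)
s0=tcp_at(np.pi/2)-.022*p
env.reach(s0+[0,0,.09],R); st("above")
env.movel(s0,rate=.1); st("down")
for d in (100,90,80,70,60,50):
    env.movel(tcp_at(np.radians(d)),rate=.015); st(d)
pic,P=cloud("top"); pic2,_=cloud("side")
cv2.imwrite("pics/mid.png",np.hstack([cv2.resize(pic[180:270,365:465,::-1],(400,360)),cv2.resize(pic2[140:230,325:425,::-1],(400,360))]))
for n in ("wax_tin","tin_hinge","lid_edge"): print(n,[np.round(q["at"],3).tolist() for c in("top","side") for q in tip_of(c,n)])
E
```

```text
above 4.17 [ 0.376  -0.2785  0.1604] [ 0.35 -0.8  -0.58]
down 5.22 [ 0.3761 -0.2775  0.0704] [ 0.23 -0.05 -0.52]
100 6.24 [ 0.3884 -0.2746  0.0685] [-0.08 -0.49  0.48]
90 7.0 [ 0.3972 -0.2727  0.07  ] [-0.31  0.33 -0.43]
80 7.76 [ 0.4063 -0.2709  0.0699] [-0.04  0.75 -0.04]
70 8.52 [ 0.415  -0.2691  0.0682] [-0.52  0.43  0.81]
60 9.28 [ 0.4233 -0.2674  0.065 ] [-0.49 -0.35  0.93]
50 10.03 [ 0.4309 -0.2659  0.0603] [-0.26  0.7  -0.07]
wax_tin [[0.44, -0.258, -0.004], [0.438, -0.261, 0.002]]
tin_hinge [[0.41, -0.271, 0.024], [0.409, -0.27, 0.016]]
lid_edge [[0.445, -0.261, 0.066], [0.446, -0.261, 0.068]]
```

View pics/mid.png

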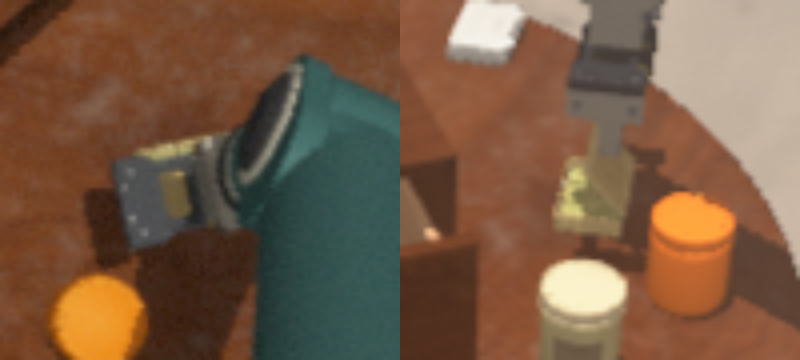

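The pictures show the lid at about 50° following the fingertip, and the tin where it was. Carry on to closed, then press down with a force check.

```bash
python3 - <<'E'
from h import *
for d in (40,30,20,10,3):
    env.movel(tcp_at(np.radians(d)),rate=.015); st(d)
q=tcp_at(0)
for k in range(10):
    env.movel(q-[0,0,.0012*k],rate=.01)
    f=np.mean([env.sense()["wrist_force"][2] for _ in range(5)]); print(k,round(f,2),end=" ")
    if f>7: break
st("pressed"); env.pause(.3); st()
env.movel(np.array(env.sense()["ee_pos"])+[0,0,.03],rate=.04)
env.movel(np.array(env.sense()["ee_pos"])+[0,0,.17],rate=.2); st("up")
env.reach([.45,.0,.33],rot([.653,-.757])); st("away")
pic,P=cloud("top"); pic2,P2=cloud("side")
for X in (P.reshape(-1,3),P2.reshape(-1,3)):
    m=(np.abs(X[:,0]-.44)<.06)&(np.abs(X[:,1]+.265)<.07)&(X[:,2]>.01)&(X[:,2]<.1)
    L=X[m]; print(len(L),L.mean(0).round(4) if len(L) else "", np.percentile(L[:,2],[5,50,95]).round(4) if len(L) else "")
    if len(L): print(cv2.minAreaRect((L[:,:2]*1000).astype(np.float32)), np.linalg.lstsq(np.c_[(L-L.mean(0))[:,:2]],L[:,2]-L[:,2].mean(),rcond=None)[0].round(3))
cv2.imwrite("pics/shut.png",np.hstack([cv2.resize(pic[180:270,365:465,::-1],(400,360)),cv2.resize(pic2[140:230,325:425,::-1],(400,360))]))
for n in ("wax_tin","lid_edge","drawer_front"): print(n,[np.round(q["at"],3).tolist() for c in("top","side") for q in tip_of(c,n)])
E
```

```text
40 11.19 [ 0.4376 -0.2645  0.0544] [ 0.28  0.32 -0.68]
30 11.95 [ 0.4433 -0.2633  0.0474] [0.07 0.05 0.05]
20 12.71 [ 0.4477 -0.2625  0.0395] [-0.43  0.25 -0.46]
10 13.47 [ 0.4506 -0.2619  0.0309] [ 0.33  0.18 -0.43]
3 14.04 [ 0.4518 -0.2616  0.0246] [ 0.02 -0.86  0.92]
0 8.08 pressed 14.47 [ 0.4522 -0.2617  0.0227] [-2.04  1.36  8.08]
 14.77 [ 0.4522 -0.2617  0.0227] [-1.14 -0.34  7.15]
up 16.68 [ 0.4513 -0.2613  0.2214] [-0.65  0.13  0.3 ]
away 18.08 [ 0.4499 -0.0006  0.3293] [0.13 0.05 0.73]
536 [ 0.4404 -0.2621  0.0215] [0.0167 0.0218 0.0259]
((439.6725769042969, -262.66595458984375), (60.79280471801758, 88.47189331054688), 10.814705848693848) [ 0.006 -0.008]
305 [ 0.4431 -0.2534  0.0231] [0.0133 0.0238 0.0287]
((444.0567626953125, -260.10992431640625), (61.09410858154297, 99.95610809326172), 11.565157890319824) [ 0.024 -0.043]
wax_tin [[0.443, -0.262, -0.0], [0.441, -0.263, 0.0]]
lid_edge [[0.467, -0.258, 0.018], [0.472, -0.256, 0.024]]
drawer_front [[0.535, 0.132, 0.178], [0.536, 0.13, 0.186]]
```

View pics/shut.png

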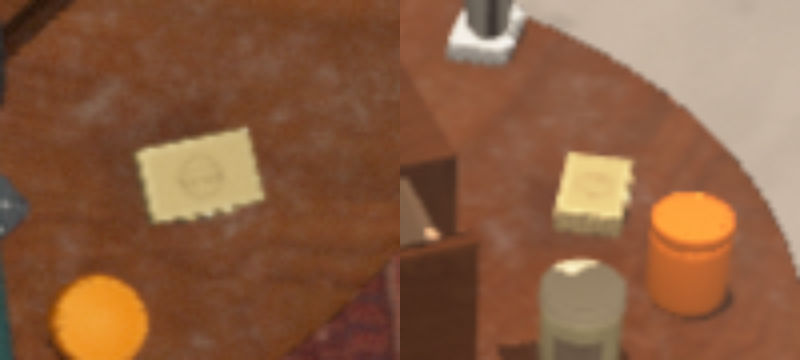

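The lid is shut flat (22 mm high, no slope) and the tin is still at (0.441, −0.263). For the drawer I'll tilt the tool 30° so the fingertips lead and clear any overhang of the plinth top. First I'll approach and push most of the way, watching the force.

```bash
cat >> h.py <<'E'
n=np.array([.653,-.757,0]);n/=np.linalg.norm(n);front=np.array([.535,.132,0.])
a=np.radians(30)
Rd=np.stack([np.cos(a)*n+np.sin(a)*Z,np.cross(-np.cos(a)*Z+np.sin(a)*n,np.cos(a)*n+np.sin(a)*Z),-np.cos(a)*Z+np.sin(a)*n],1)
def dr(s): return front+(s-.0087)*n+[0,0,.145]   # s: contact travel from the estimated front
E
python3 - <<'E'
from h import *
print([solver.inverse_kinematics(dr(s),Rd) is not None for s in(-.03,0,.05,.1)])
X=cloud("top")[1].reshape(-1,3); o=np.array([.69,-.046]);t=np.array([-n[1],n[0]])
m=(np.abs(X[:,2]-.195)<.008); A=(X[m][:,:2]-o)@np.c_[n[:2],t]; A=A[np.abs(A).max(1)<.2]
print("n",np.percentile(A[:,0],[0,.5,2,98,99.5,100]).round(3),"t",np.percentile(A[:,1],[0,.5,2,98,99.5,100]).round(3))
env.reach(dr(-.05)+[0,0,.12],Rd); st("above")
env.movel(dr(-.03),rate=.12); st("down")
for s in np.r_[-.01,.0:.0601:.01]:
    env.movel(dr(s),rate=.03); st(round(s,3))
    if np.linalg.norm(env.sense()["wrist_force"])>8: break
pic,_=cloud("top"); pic2,_=cloud("side")
cv2.imwrite("pics/dr.png",np.hstack([cv2.resize(pic[90:240,230:380,::-1],(400,400)),cv2.resize(pic2[120:280,220:380,::-1],(400,400))]))
print([np.round(q["at"],3).tolist() for c in("top","side") for q in tip_of(c,"drawer_front")])
E
```

```text
[True, True, True, True]
n [-0.148 -0.147 -0.143  0.143  0.146  0.148] t [-0.148 -0.147 -0.144  0.14   0.145  0.148]
above 22.65 [0.4967 0.1764 0.265 ] [ 0.85  0.18 -0.22]
down 23.82 [0.51   0.1618 0.1457] [0.47 0.52 0.11]
-0.01 24.63 [0.5227 0.1463 0.145 ] [-0.1   0.1  -0.97]
0.0 25.12 [0.5294 0.1383 0.145 ] [ 0.26 -0.76 -0.19]
0.01 25.6 [0.5362 0.1305 0.145 ] [0.44 0.07 0.39]
0.02 26.08 [0.5427 0.123  0.145 ] [-0.49  0.42  0.26]
0.03 26.57 [0.5492 0.1154 0.1451] [ 0.66 -0.58  0.88]
0.04 27.05 [0.5558 0.1078 0.1451] [-0.41  0.32 -0.42]
0.05 27.53 [0.5623 0.1002 0.1451] [ 0.23 -0.71  0.94]
0.06 28.02 [0.5688 0.0927 0.145 ] [0.19 0.08 0.21]
[[0.571, 0.087, 0.18], [0.576, 0.084, 0.183]]
```

View pics/dr.png

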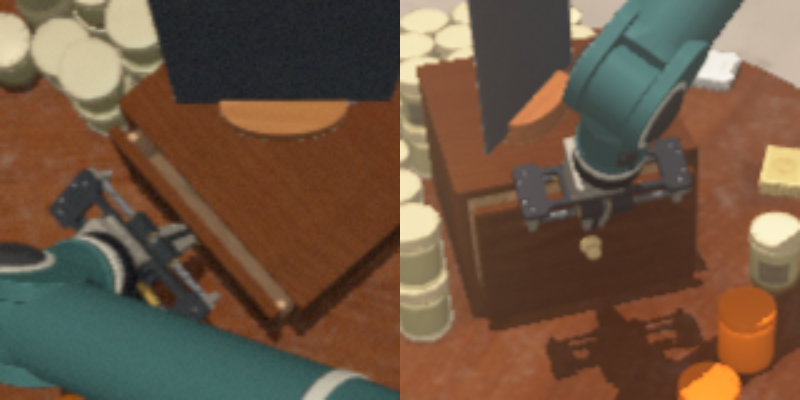

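Both views show the fingertips square on the front above the knob, with a gap of roughly 25–30 mm left. I'll continue more slowly, in shrinking steps, until the force rises at the stop.

```bash
python3 - <<'E'
from h import *
for s in np.r_[.07,.08,.085:.125:.002]:
    env.movel(dr(s),rate=.02)
    f=np.mean([np.array(env.sense()["wrist_force"])@n for _ in range(5)]); print(round(s,3),round(f,2),end="; ")
    if f<-9: break
st("end"); env.pause(.3); st()
env.movel(np.array(env.sense()["ee_pos"])-.04*n,rate=.06)
env.movel(np.array(env.sense()["ee_pos"])-.02*n+[0,0,.15],rate=.15)
env.reach([.42,.30,.38],rot(n)); st("clear")
pic,P=cloud("top"); pic2,_=cloud("side")
cv2.imwrite("pics/done.png",np.hstack([cv2.resize(pic[60:290,150:520,::-1],(400,248)),cv2.resize(pic2[120:280,220:440,::-1],(400,248))]))
for k in ("drawer_front","display_jar","tester","card_holder","wax_tin","lid_edge","stock_right"):
    r=[np.round(q["at"],3).tolist() for c in("top","side") for q in tip_of(c,k)]; print(k,r)
    if k=="drawer_front": print([round(float((np.array(q)[:2]-[.69,-.046])@n[:2]),4) for q in r])
E
```

```text
0.07 -0.91; 0.08 -0.42; 0.085 -0.16; 0.087 -1.02; 0.089 -0.07; 0.091 -4.75; 0.093 -8.83; 0.095 -13.63; end 31.17 [0.5886 0.07   0.1448] [-12.4    7.31   7.53]
 31.47 [0.5886 0.07   0.1447] [-12.42   7.48   7.86]
clear 34.44 [0.4205 0.2989 0.3789] [-0.58  0.3  -0.6 ]
drawer_front [[0.594, 0.068, 0.18], [0.592, 0.065, 0.186], [0.688, -0.035, -0.001]]
[-0.149, -0.1481, -0.0096]
display_jar [[0.39, -0.056, 0.001], [0.384, -0.052, -0.004]]
tester [[0.661, 0.445, -0.004], [0.659, 0.445, -0.003]]
card_holder [[0.47, 0.404, 0.003], [0.466, 0.409, 0.002]]
wax_tin [[0.665, 0.443, -0.005], [0.441, -0.264, -0.0], [0.443, -0.262, -0.002]]
lid_edge [[0.467, -0.255, 0.023], [0.593, 0.062, 0.182]]
stock_right [[0.328, -0.171, 0.0], [0.365, 0.227, 0.002], [0.332, -0.178, 0.0], [0.368, 0.229, 0.001], [0.595, 0.063, 0.184]]
```

View pics/done.png

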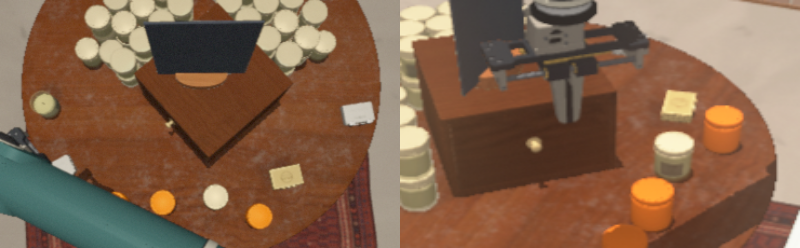

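The final views show the drawer front flush with the plinth edge (−0.148 m measured, against the −0.1475 m edge). The force climbed steadily at the stop. The tin is shut and in place, and the jars, tester and card holder haven't moved.

```bash
python3 -c "
from h import *
print(workorder.finish_job()); st()"
```

```text
the job is handed in; nothing more can be done
None
the job is handed in; nothing more can be done
```

I closed the drawer flush and shut the tin lid by pushing only, then handed the job in at about 34 s of 64; the tin and the loose items hadn't moved, but I couldn't see the two jars inside the closed drawer to confirm they're still upright.

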